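# Index the slide carrier against the flip stop

## Robot

A 6-joint arm with a two-finger parallel gripper is mounted at the origin on the work surface. World frame = base frame: x ahead of the robot, y to its left, z up, the work surface at z = 0. Lengths are in m, angles in rad, forces in N, time in s.
With the tool pointing down it reaches from about 0.4 to 0.825 m from the base axis. Payload 7 kg.
Tool frame: the origin (TCP) lies midway between the tips of the shut fingers; the grasp point (between the pads) lies 19 mm behind it; z points along the fingers, y is the line along which they close (so a half turn about z gives the same grasp; the last joint's range is limited). The gripper opens to 88 mm and grips with 3 to 60 N. Pads are 19 mm wide; open, the fingers measure 130 mm over their backs; the gripper's body (78 mm by 193 mm) begins 47 mm behind the grasp point.
Start: joints at [-0.824, 0.359, 0.012, 0, -1.224, -0.288], TCP at [0.299, -0.605, 0.227] pointing down, gripper open.
Joint ranges: [-3.07, 3.07], [-1.43, 2.12], [-1.02, 1.25], [-3.03, 1.67], [-3.05, -0], [-3.03, 3.03]. Speed limits (rad/s): [2.39, 2.39, 3.01, 3.14, 3.14, 3.14].

## Interface

Orientations are given as [roll, pitch, yaw] about the fixed x, y, z axes, in that order (R = Rz(yaw) Ry(pitch) Rx(roll)).
In Python, from station import get_state, grab_frame, calibration, job_done, boxes_of, regions_of, spot_point gives the robot as it stands. The module is installed in compiled form; this text tells all that it offers.
- The arm moves only by the tool arm_command, never from a script. Its argument "commands" is a list of rows, each an object of numbers: "tx", "ty", "tz": the shift along the tool's x, y, z each as a share of 25 cm, from -1 to 1; "twist": the turn about the tool's z as a share of 180 degrees, from -1 to 1. A call has exactly 8 rows; each row is the pose to reach, as a shift and turn from the pose commanded when the call began, along the tool's axes at that moment, turning the shorter way round; what a row does not reach only later rows make up. A row lasts 1/12 s, in which the tool goes at most 41.7 mm and 7.16 degrees, less where a joint would pass 70% of its speed; a pose out of reach is approached as far as the arm can. A call with a number of a shift or a turn outside -1 to 1 is refused whole. A call with a gripper value outside its range is refused whole. "claw" is the opening, from 0 (shut) to 1 (fully open), set as the call begins (left out, the last holds). The fingers move at their own pace and stop on an object; "grip_force" is the grip in N (left out, the last holds). Time passes only in rows, so rows that repeat a pose let the fingers close, or fill a call up. It gives the time, the measured TCP pose, the force, the opening and the grip force at its end, in the units of the state.
- get_state(): the state, without advancing time (a new reading comes with each control period).
- grab_frame(name): name is "scene" or "top"; returns the picture (384x512x3 uint8, red, green, blue); there is no depth.
- calibration(name): a dict with "camera_matrix" (3x3 intrinsics, pixels), "extrinsics" (4x4, takes a point from camera to world coordinates). Camera axes: x right, y down, z forward; pixel columns grow to the right and rows downward; lengths in m; the calibration is good to about 2 mm. A picture is of the moment at which its call begins. calibration takes no time and is no camera call.
- job_done(): hands the job in; it is judged then, once.
Trained networks look in the newest picture that a camera, given by its name, has taken for a name from the list of things; names that differ only in an ending like _2 or _b are one class to them, and where a whole thing is asked for, a point or a joint stands for the part that bears it (a point fixed in the world has none). Each returns a list of dicts, best first, with "score" (0 to 1); they miss things now and then, are a little off and sometimes report something else, mostly with a low value. They report only what shows in the picture. A call takes as long as a camera call. They do not tell look-alikes from the thing itself.
- boxes_of(query, camera): "rect" ([left, top, right, bottom] in pixels, round what is visible of it).
- regions_of(query, camera): "region" (384x512 bool, what is visible of it) and "rect" ([left, top, right, bottom] in pixels, round what is visible of it).
- spot_point(query, camera): "uv" ([column, row] in pixels: a listed point, or the origin of a listed thing).
The state is a dict: "t": time; "q": joint angles; "qd": joint speeds; "joint_efforts": joint torques, N m; "eef_pos": TCP position; "ee_rot": TCP orientation; "force": force on the tool from outside, world axes, zero at the start; "moment": the same for the moment, N m; "width": finger opening in m; "gripper_force": force on a finger pad.
Only numpy, scipy, OpenCV 4.12 (cv2) and the standard library are available. Lean on these libraries where they do the work, as an engineer would, in place of code of your own. Each camera call takes 0.05 s, during which the arm holds its last target. There are 200 camera calls.

## Task

Flip the hinged stop flag all the way down across the runner, then slide the double-slot carrier along the runner, without lifting it out, until it meets the flag's sprung pad, and hold it pressed there for about a second with a push of about 7 N on the pad, never hard enough to bottom the pad out. Then ease off and let go, leaving the flag fully down and the carrier still resting against the pad; leave the other things on the shelf where they are.

Things in the scene. Friction and masses are not known exactly. Their poses are not given: they have to be found in the camera images.
- runner: Fixed wooden runner, 103 (x) by 420 (y) by 22 mm high; origin: centre of its underside, on the shelf. Its channel runs along its own y: floor 10 mm up, 75 mm wide between two 14 mm wide rails with tops 22 mm up, ends open. The carrier starts towards its -y end and must be pushed in its +y direction.
- stop: Brass stop bracket fixed outside the runner's -x rail, axes parallel to the runner's, 26 (x) by 80 (y) by 36 mm high; origin: centre of its underside, on the shelf. A small block on top (top 42 mm up) carries flag and pad; it is clamped firmly (25 N will not shift it) up to 16 mm either way along y from the bracket's middle. This setting is not measured: find it by feel or sight.
- pin (a point): Point on the bracket, 46 mm above the shelf, on the line of the flag's hinge pin (along y); the flag's middle is up to 16 mm either way along y from here. Flag: flat brass arm 82 mm long from the pin, 40 mm wide along y, 6 mm thick. Parked, it stands up leaning to the bracket's -x, away from the channel; down, it lies level over the channel to +x, its top 49 mm above the shelf.
- pad_mid (a point): Where the middle of the pad's -y face would be with the flag down and the setting mid-way (truly up to 16 mm either way along y). The rubber pad hangs under the flag's outer end, 66 mm from the pin: 30 (x) by 8 (y) by 17 mm high, 14 to 31 mm above the shelf when down; the carrier's leading end meets this face. Sprung along y: 4 N per mm, damped, bottoms after 3.5 mm at 14 N.
- flag (a joint): Flag angle about its hinge pin, rad: 0 = fully down against its rest, level across the channel; about 1.57 = straight up; starts parked at 1.68 to 1.95, limit 2.05. A stiff hinge (about 0.07 N m of friction): it stays where it is left and must be pushed all the way down.
- carrier: Loose wooden double-slot slide carrier in the channel, 70 (x) by 160 (y) by 14 mm, 0.2 to 0.42 kg, with two white-framed slides. Origin: centre of its underside; leading end at its y = +80 mm, trailing end at -80. An upright wooden knob 18 to 22 mm across stands at y = -61 mm, 14 to 58 mm above the origin. About 2.5 mm play each side; sliding takes 1 to 6 N, besides the push on the pad.
- condenser: Bystander: clouded glass condenser lens, 72 mm across, 31 mm high; origin under its centre.
- rose_knob: Bystander: turned rosewood knob, 36 mm across, 43 mm high; origin under its centre.
- elbow: Bystander: tin chimney elbow, 66 mm across, 105 mm high, its side branch 60 mm to its own +y; origin under its upright part.
- rack_slide: Bystander: brass lever-action rackwork slide, 60 by 100 mm plate, 33 mm high with its lever; origin under its centre.
Not all that is in view belongs to the job. There is more than one size of the carrier; the job needs the middle-sized. What is shaped like the stop but turquoise is not meant.

How it is judged:
By the outcome, as a careful person would: the job done as asked, in the order asked, and still so for the second after the job is handed in, with the robot touching nothing.
It also fails if it takes over 67 s, if anything falls off the work surface, if the arm or the gripper's body presses on something with over 40 N, if the wrist force passes 120 N, or if a joint passes its speed limit or range.

## Working session

There is one attempt and no reset: what is moved stays moved. The work goes in short steps, Python scripts to look and compute and a tool call to move; the robot and the scene stay as the last step left them, time stands still between calls to the robot, and variables do not carry over. Pictures are saved under pics/ and viewed, at most 10 in all, crops included, and the job is handed in when it is done.

Besides the shell and the picture viewer there is one more tool, called after ">>>" as a command line: name --argument value ..., lists and objects as JSON in quotes. arm_command: Moves the arm, as the interface text tells. Shift numbers are shares of 25 cm and turn numbers shares of 180 degrees, none past 1 either way. Its arguments: {"type":"object","properties":{"commands":{"type":"array"},"claw":{"type":"number"},"grip_force":{"type":"number"}},"required":["commands"]}

```bash
mkdir -p pics; cat > h.py <<'E'
import numpy as np,cv2
from station import *
def ray(cam,uv):
    c=calibration(cam);K=np.array(c["camera_matrix"]);T=np.array(c["extrinsics"])
    d=T[:3,:3]@np.linalg.solve(K,[uv[0],uv[1],1.]);return T[:3,3],d
def at(cam,uv,z):
    o,d=ray(cam,uv);return (o+d*(z-o[2])/d[2]).round(4)
def proj(cam,p):
    c=calibration(cam);K=np.array(c["camera_matrix"]);T=np.array(c["extrinsics"])
    q=K@(T[:3,:3].T@(np.array(p)-T[:3,3]));return (q[:2]/q[2]).round(1)
def save(cam,n):
    f=grab_frame(cam);cv2.imwrite(f"pics/{n}.png",cv2.cvtColor(f,cv2.COLOR_RGB2BGR));return f
E
python3 - <<'E'
from h import *
a=save("scene","s0");b=save("top","t0")
cv2.imwrite("pics/t0b.png",cv2.resize(cv2.imread("pics/t0.png"),(800,600),interpolation=cv2.INTER_CUBIC))
cv2.imwrite("pics/s0b.png",cv2.resize(cv2.imread("pics/s0.png"),(800,600),interpolation=cv2.INTER_CUBIC))
z=dict(runner=0,stop=0,pin=.046,pad_mid=.0225,carrier=.01,condenser=0,rose_knob=0,elbow=0,rack_slide=0)
for c in("top","scene"):
  for q in z:
    for r in spot_point(q,c)[:3]: print(c,q,round(r["score"],2),np.round(r["uv"],1),at(c,r["uv"],z[q])[:2])
for c in("top","scene"):print(calibration(c)["extrinsics"])
print(get_state())
E
```

```text
top runner 0.9 [244.6 173.7] [ 0.6105 -0.0391]
top stop 0.81 [154.1 179. ] [0.5832 0.2817]
top stop 0.56 [223.4 188.9] [0.5544 0.0346]
top pin 0.89 [152.5 174.4] [0.5944 0.2789]
top pin 0.67 [224.  184.8] [0.5648 0.0309]
top pad_mid 0.55 [160.8 161.2] [0.6443 0.2563]
top pad_mid 0.49 [230.2 173.3] [0.608  0.0114]
top carrier 0.69 [287.6 226.1] [ 0.4285 -0.1948]
top carrier 0.67 [214.  240.9] [0.3701 0.0617]
top carrier 0.59 [269.6 177.1] [ 0.5996 -0.1277]
top condenser 0.56 [115.3 163.3] [0.6357 0.4219]
top rose_knob 0.59 [113.9 207.6] [0.4779 0.4198]
top elbow 0.77 [361.1 176.6] [ 0.611  -0.4534]
top elbow 0.49 [243.8 174.2] [ 0.6087 -0.0363]
top rack_slide 0.72 [360.7 233.1] [ 0.4107 -0.4539]
scene runner 0.62 [221.7 220.4] [ 0.6071 -0.0439]
scene stop 0.93 [248.5 227.2] [0.5532 0.0239]
scene stop 0.79 [292.2 297.6] [0.5896 0.2832]
scene pin 0.87 [295.4 290.2] [0.5891 0.2889]
scene pin 0.72 [249.9 218.7] [0.5529 0.0298]
scene pad_mid 0.96 [270.  295.3] [0.6425 0.2547]
scene pad_mid 0.35 [161.2 150.7] [ 0.6282 -0.4203]
scene carrier 0.81 [210.6 202. ] [ 0.6011 -0.1208]
scene carrier
[... 730 characters left out ...]
.          0.          1.        ]]
{'t': 1.0, 'q': array([-8.23880066e-01,  3.58574116e-01,  1.18923951e-02,  1.80132533e-05,
       -1.22406626e+00, -2.88084611e-01]), 'qd': array([-0.00146541,  0.00020409,  0.00112147, -0.00175684,  0.00130673,
       -0.00036534]), 'joint_efforts': array([-3.31936653e-04, -5.82396162e+01,  2.93308157e+01,  7.00272828e+00,
        1.24851713e-02, -1.30485890e-05]), 'eef_pos': array([ 0.29892387, -0.60518924,  0.22657793]), 'ee_rot': array([-3.14154148e+00, -2.50637983e-06, -2.68275488e+00]), 'force': array([-0.11000533, -0.24359874, -0.66725732]), 'moment': array([-0.0133336 ,  0.0414483 ,  0.05152587]), 'gripper_force': 0.0, 'width': 0.08737018302550931}
```

View pics/t0b.png

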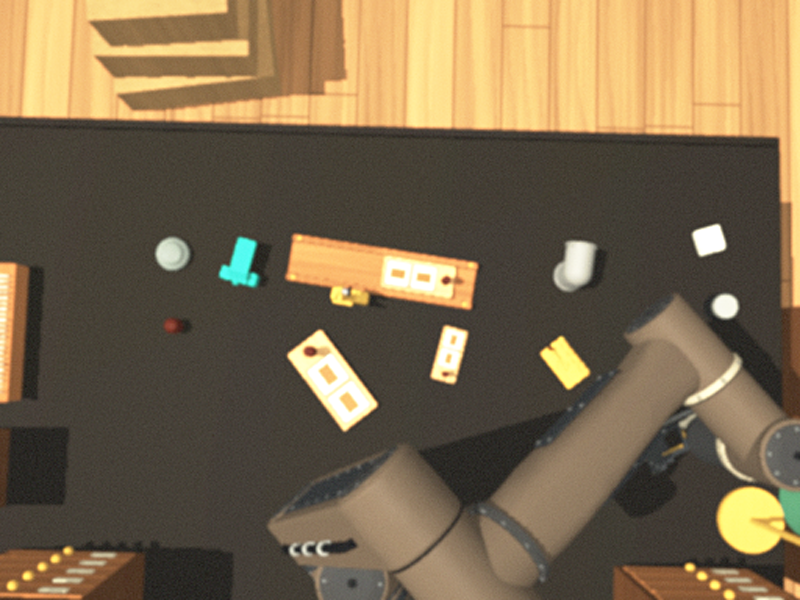

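View pics/s0b.png

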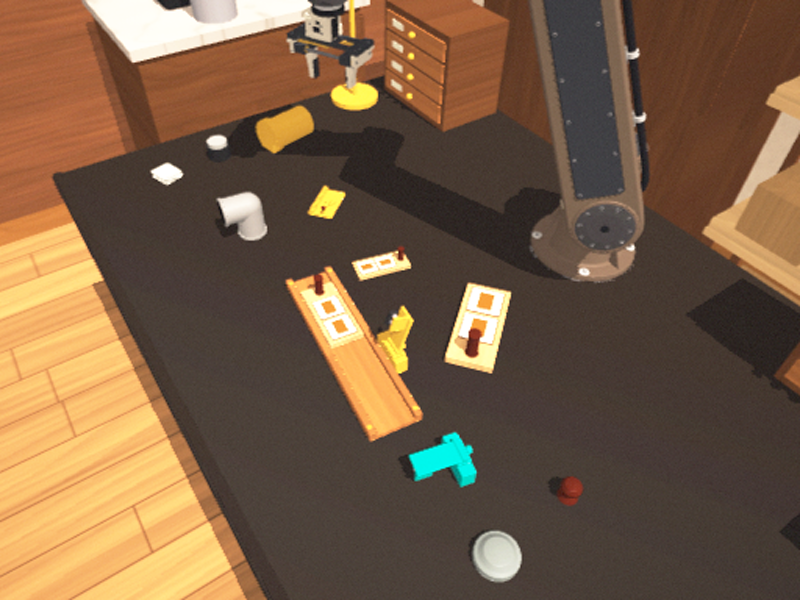

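The runner runs across (290–475, 235–305 in the enlarged top picture) with the middle-sized carrier in its right end (knob at 446,281). The brass stop sits at (350,296) with its flag standing up. The turquoise stop and the two loose carriers are decoys. Now I'll measure precisely.

```bash
python3 - <<'E'
from h import *
for c in("top","scene"):
  f=save(c,c+"1")
  for q in("runner","carrier","stop"):
    for r in regions_of(q,c)[:3]:
      m=r["region"].astype(np.uint8);cs,_=cv2.findContours(m,0,1)
      k=max(cs,key=cv2.contourArea);b=cv2.boxPoints(cv2.minAreaRect(k))
      z=dict(runner=.022,carrier=.024,stop=.04)[q]
      P=np.array([at(c,p,z)[:2] for p in b]);k2=np.array([at(c,p[0],z)[:2] for p in k],np.float32)
      mr=cv2.minAreaRect(k2*1000)
      print(c,q,round(r["score"],2),r["rect"],"world rect mm",np.round(mr[0],1),np.round(mr[1],1),round(mr[2],2))
t=cv2.imread("pics/top1.png")[140:205,175:315];s=cv2.imread("pics/scene1.png")[160:290,175:285]
cv2.imwrite("pics/tc.png",cv2.resize(t,None,fx=5.7,fy=5.7,interpolation=cv2.INTER_CUBIC))
cv2.imwrite("pics/sc.png",cv2.resize(s,None,fx=4.6,fy=4.6,interpolation=cv2.INTER_CUBIC))
E
```

```text
top carrier 0.67 [276.7, 211.8, 297.8, 245.1] world rect mm [ 427.5 -190. ] [ 50.6 112.5] 76.35
top carrier 0.61 [187.8, 211.1, 242.0, 271.9] world rect mm [363.9  66.4] [211.8  93.9] 37.83
top carrier 0.6 [245.7, 161.9, 292.6, 190.3] world rect mm [ 599.5 -117.4] [161.2  70.8] 82.02
top stop 0.79 [212.5, 182.7, 234.8, 195.6] world rect mm [550.4  32.7] [80.3 36.5] 82.06
top stop 0.79 [143.8, 154.2, 165.4, 183.4] world rect mm [621. 279.] [105.   76.5] 1.64
scene runner 0.67 [184.0, 170.0, 267.3, 283.0] world rect mm [612.3 -28.1] [423.6 109.6] 82.28
scene carrier 0.85 [192.5, 174.1, 235.0, 221.6] world rect mm [ 597.4 -128.1] [198.8  70.9] 82.2
scene carrier 0.75 [226.1, 158.0, 261.4, 178.0] world rect mm [ 435.9 -178.1] [ 60.1 117.5] 76.63
scene carrier 0.6 [285.9, 180.5, 327.4, 240.3] world rect mm [369.4  75.3] [223.9  95.2] 39.21
scene stop 0.77 [242.8, 197.4, 263.6, 236.3] world rect mm [539.3  20.9] [159.7  60.2] 49.96
scene stop 0.69 [259.2, 276.2, 302.7, 308.1] world rect mm [622.4 287.7] [ 87.  102.5] 85.02
```

View pics/tc.png

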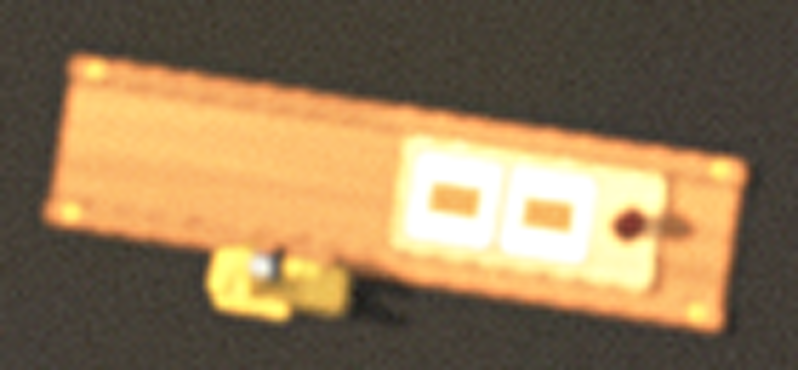

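View pics/sc.png

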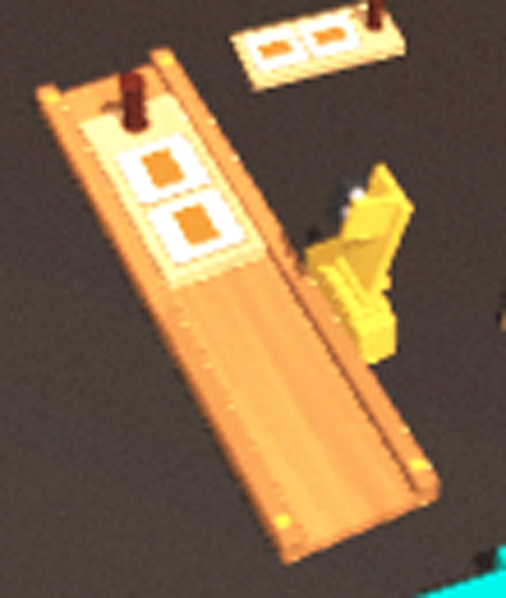

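Runner yaw is about -8°. Next I'll fit the runner corners, then the stop, flag and carrier positions in the runner frame.

```bash
cat >> h.py <<'E'
YAW=np.radians(-7.9)
ex=np.array([np.cos(YAW),np.sin(YAW)]);ey=np.array([-np.sin(YAW),np.cos(YAW)])
O=np.array([.611,-.0385])
def toR(p): d=np.array(p)[:2]-O; return np.round([d@ex*1000,d@ey*1000],1)
def toW(x,y): return O+ex*x/1000+ey*y/1000
def move(x,y,z,yaw=np.radians(-97.9)):
    s=get_state();p=s["eef_pos"];w=s["ee_rot"][2];t=np.r_[toW(x,y),z/1000]-p
    tx=t[0]*np.cos(w)+t[1]*np.sin(w);ty=t[0]*np.sin(w)-t[1]*np.cos(w)
    d=(yaw-w+np.pi)%(2*np.pi)-np.pi
    print("tx %.4f ty %.4f tz %.4f twist %.4f"%(tx/.25,ty/.25,-t[2]/.25,-d/np.pi),"R",toR(p),"z",p[2].round(4),"F",s["force"].round(2),"t",round(s["t"],2))
E
python3 - <<'E'
from h import *
C=np.array([[72,58],[745,165],[722,328],[45,215]])/5.7+[175,140]
W=np.array([at("top",c,.022)[:2] for c in C]);print("corners",W,"ctr",W.mean(0))
print("yaw",[round(float(np.degrees(np.arctan2(v[0],v[1]))),2) for v in(W[0]-W[1],W[3]-W[2])])
f=lambda n,u,z:print(n,toR(at("top",np.array(u)/5.7+[175,140],z)))
f("lead L",(395,195),.024);f("trail",(660,230),.024);f("knob top",(628,225),.068)
f("pad/silver",(265,265),.115)
f("br left",(209,285),.036);f("br right",(350,292),.036);f("br right z120",(350,292),.12);
for a,b in(((210,182),.01),((132,75),.068)): print("scene")
g=lambda n,u,z:print(n,toR(at("scene",np.array(u)/4.6+[175,160],z)))
g("knob top",(132,78),.068);g("silver",(352,195),.115);g("bracket +y end top",(370,335),.036);g("bracket -y end",(310,250),.036);g("flag tip",(383,170),.125);g("flag tip2",(411,207),.125);g("lead",(222,262),.024);
move(-95,60,160)
E
```

```text
corners [[ 0.686   0.1635]
 [ 0.6304 -0.2532]
 [ 0.5294 -0.2408]
 [ 0.5881  0.1767]] ctr [ 0.608475 -0.03845 ]
yaw [7.6, 8.0]
lead L [-5.1 -0.4]
trail [   0.2 -164.4]
knob top [  -5.2 -141.6]
pad/silver [-68.1  65.7]
br left [-79.3 102.2]
br right [-69.6  16.7]
br right z120 [-75.9  14.3]
scene
scene
knob top [  -2.5 -141.2]
silver [-71.1  59.3]
bracket +y end top [-61.7 106.7]
bracket -y end [-57.9  27.3]
flag tip [-93.4  56.9]
flag tip2 [-94.8  91.3]
lead [-5.6  2.4]
tx -1.9437 ty 1.8914 tz 0.2663 twist -0.3101 R [-231.2 -604.2] z 0.2266 F [-0.48 -0.5   0.58] t 1.4
```

>>> arm_command --commands '[{"tx": -0.1,"ty": 0.1,"tz": 0,"twist": -0.04},{"tx": -0.22,"ty": 0.21,"tz": 0,"twist": -0.08},{"tx": -0.34,"ty": 0.33,"tz": 0,"twist": -0.12},{"tx": -0.46,"ty": 0.45,"tz": 0,"twist": -0.16},{"tx": -0.58,"ty": 0.57,"tz": 0,"twist": -0.2},{"tx": -0.7,"ty": 0.69,"tz": 0,"twist": -0.24},{"tx": -0.82,"ty": 0.81,"tz": 0,"twist": -0.28},{"tx": -0.9,"ty": 0.88,"tz": 0,"twist": -0.31}]' --claw 0 --grip_force 20

```text
t: 2.07
eef_pos: [0.4034, -0.3057, 0.227]
ee_rot: [-3.141, 0.0, -1.702]
force: [0.7, 0.9, 0.4]
width: 0.0394
gripper_force: 0.0
```

```bash
sed -i 's/O=np.array(\[.611/O=np.array([.609/' h.py; python3 -c "
from h import *
move(-135,70,140)"
```

```text
tx -1.4507 ty -0.1377 tz 0.3480 twist 0.0022 R [-166.9 -292.9] z 0.227 F [0.72 0.91 0.39] t 2.07
```

>>> arm_command --commands '[{"tx": -0.13,"ty": -0.02},{"tx": -0.28,"ty": -0.04},{"tx": -0.43,"ty": -0.06},{"tx": -0.57,"ty": -0.08},{"tx": -0.7,"ty": -0.1},{"tx": -0.83,"ty": -0.12},{"tx": -0.93,"ty": -0.13},{"tx": -1.0,"ty": -0.14,"twist": 0.002}]'

```text
invalid input
```

>>> arm_command --commands '[{"tx": -0.06,"tz": 0.02},{"tx": -0.15,"tz": 0.06},{"tx": -0.25,"tz": 0.12},{"tx": -0.35,"tz": 0.2},{"tx": -0.42,"tz": 0.28},{"tx": -0.45,"tz": 0.35},{"tx": -0.45,"tz": 0.4},{"tx": -0.45,"tz": 0.42}]'

```text
invalid input
```

```bash
python3 -c "
from h import *
move(-135,70,110)
a=save('scene','s2');b=save('top','t2')
A=cv2.resize(cv2.imread('pics/s2.png')[150:290,190:330],(560,560),interpolation=2)
B=cv2.resize(cv2.imread('pics/t2.png')[130:230,180:260],(240,300),interpolation=2)
c=np.zeros((560,800,3),np.uint8);c[:,:560]=A;c[:300,560:]=B;cv2.imwrite('pics/c2.png',c)"
```

```text
tx -1.4507 ty -0.1377 tz 0.4680 twist 0.0022 R [-166.9 -292.9] z 0.227 F [0.72 0.91 0.39] t 2.07
```

View pics/c2.png

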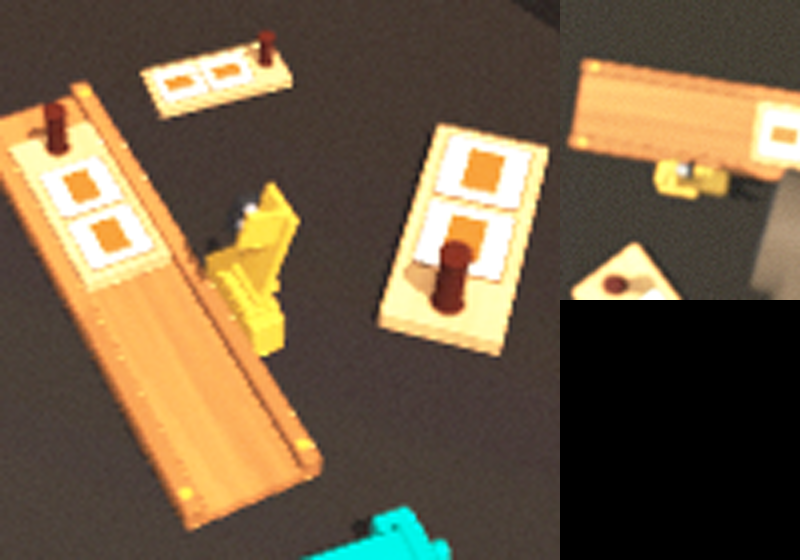

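The picture is unchanged: the flag is still up at (270,215). Both moves were refused, so every row must need all four keys.

>>> arm_command --commands '[{"tx": -0.13,"ty": -0.02,"tz": 0,"twist": 0},{"tx": -0.28,"ty": -0.04,"tz": 0,"twist": 0},{"tx": -0.43,"ty": -0.06,"tz": 0,"twist": 0},{"tx": -0.57,"ty": -0.08,"tz": 0,"twist": 0},{"tx": -0.7,"ty": -0.1,"tz": 0,"twist": 0},{"tx": -0.83,"ty": -0.12,"tz": 0,"twist": 0},{"tx": -0.93,"ty": -0.13,"tz": 0,"twist": 0},{"tx": -1.0,"ty": -0.14,"tz": 0,"twist": 0.002}]'

```text
t: 2.83
eef_pos: [0.4728, -0.0637, 0.2268]
ee_rot: [-3.141, 0.0, -1.715]
force: [-0.6, -0.1, -0.0]
width: 0.0007
gripper_force: 0.0
```

>>> arm_command --commands '[{"tx": -0.06,"ty": 0,"tz": 0.02,"twist": 0},{"tx": -0.15,"ty": 0,"tz": 0.06,"twist": 0},{"tx": -0.25,"ty": 0,"tz": 0.12,"twist": 0},{"tx": -0.35,"ty": 0,"tz": 0.2,"twist": 0},{"tx": -0.42,"ty": 0,"tz": 0.28,"twist": 0},{"tx": -0.45,"ty": 0,"tz": 0.36,"twist": 0},{"tx": -0.45,"ty": 0,"tz": 0.43,"twist": 0},{"tx": -0.45,"ty": 0,"tz": 0.46,"twist": 0}]'

```text
t: 3.5
eef_pos: [0.4875, 0.0456, 0.1094]
ee_rot: [3.139, -0.002, -1.715]
force: [0.0, -0.8, 0.1]
width: 0.0003
gripper_force: 0.0
```

```bash
python3 -c "
from h import *
move(-135,70,110)
b=save('scene','s3')
B=cv2.resize(cv2.imread('pics/s3.png')[130:270,190:330],(560,560),interpolation=2)
cv2.imwrite('pics/c3.png',B)"
```

```text
tx -0.0134 ty 0.0124 tz -0.0025 twist -0.0022 R [-131.9   66.6] z 0.1094 F [ 0.01 -0.77  0.09] t 3.5
```

View pics/c3.png

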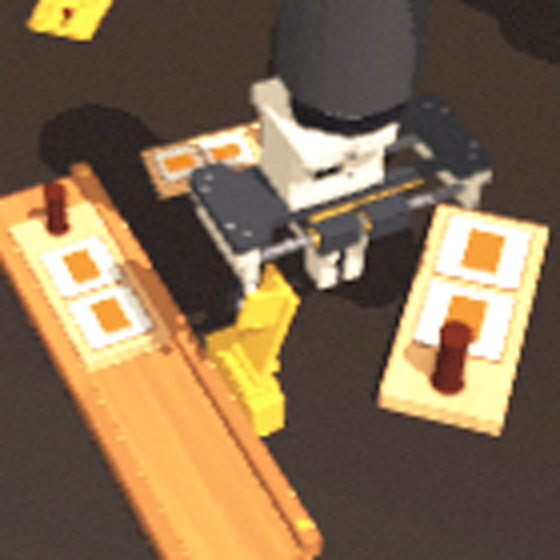

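The fingers (345,260) stand just behind the flag (270,310), on its -x side. I'll swing it over in an arc.

>>> arm_command --commands '[{"tx": -0.02,"ty": -0.04,"tz": -0.01,"twist": 0},{"tx": -0.02,"ty": -0.09,"tz": -0.01,"twist": 0},{"tx": -0.02,"ty": -0.14,"tz": -0.03,"twist": 0},{"tx": -0.02,"ty": -0.19,"tz": -0.03,"twist": 0},{"tx": -0.02,"ty": -0.24,"tz": -0.025,"twist": 0},{"tx": -0.02,"ty": -0.28,"tz": -0.015,"twist": 0},{"tx": -0.02,"ty": -0.33,"tz": 0.01,"twist": 0},{"tx": -0.02,"ty": -0.37,"tz": 0.03,"twist": 0}]'

```text
t: 4.22
eef_pos: [0.5819, 0.037, 0.104]
ee_rot: [-3.141, 0.0, -1.716]
force: [-0.3, 0.8, 0.1]
width: 0.0004
gripper_force: 0.4
```

>>> arm_command --commands '[{"tx": 0,"ty": -0.02,"tz": 0.02,"twist": 0},{"tx": 0,"ty": -0.05,"tz": 0.05,"twist": 0},{"tx": 0,"ty": -0.07,"tz": 0.08,"twist": 0},{"tx": 0,"ty": -0.09,"tz": 0.115,"twist": 0},{"tx": 0,"ty": -0.1,"tz": 0.14,"twist": 0},{"tx": 0,"ty": -0.105,"tz": 0.16,"twist": 0},{"tx": 0,"ty": -0.11,"tz": 0.18,"twist": 0},{"tx": 0,"ty": -0.11,"tz": 0.18,"twist": 0}]'

```text
t: 4.88
eef_pos: [0.6072, 0.0334, 0.0578]
ee_rot: [3.14, -0.001, -1.715]
force: [-0.0, -1.1, 0.3]
width: 0.0005
gripper_force: 0.0
```

```bash
python3 -c "
from h import *
move(-10,72,49)
b=save('scene','s4')
B=cv2.resize(cv2.imread('pics/s4.png')[130:270,170:310],(560,560),interpolation=2)
cv2.imwrite('pics/c4.png',B)"
```

```text
tx -0.0043 ty -0.0065 tz 0.0351 twist -0.0021 R [-11.6  70.9] z 0.0578 F [-0.   -1.14  0.32] t 4.88
```

View pics/c4.png

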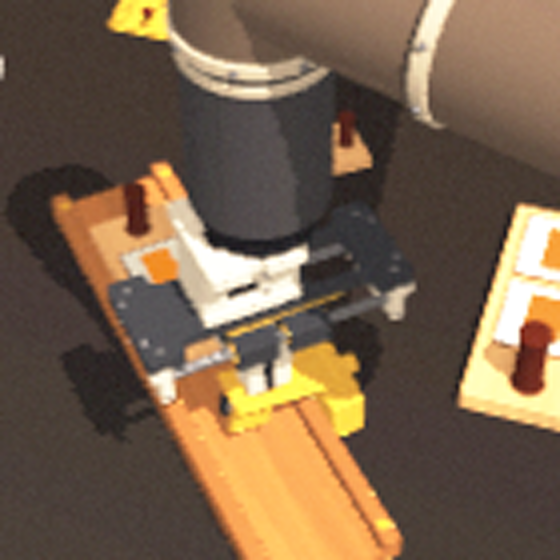

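The flag, at (285,390), is almost level under the fingers. I'll press it onto its rest.

>>> arm_command --commands '[{"tx": 0,"ty": 0,"tz": 0.01,"twist": 0},{"tx": 0,"ty": -0.01,"tz": 0.02,"twist": 0},{"tx": 0,"ty": -0.02,"tz": 0.025,"twist": 0},{"tx": 0,"ty": -0.03,"tz": 0.03,"twist": 0},{"tx": 0,"ty": -0.03,"tz": 0.035,"twist": 0},{"tx": 0,"ty": -0.03,"tz": 0.038,"twist": 0},{"tx": 0,"ty": -0.03,"tz": 0.04,"twist": 0},{"tx": 0,"ty": -0.03,"tz": 0.04,"twist": 0}]'

```text
t: 5.6
eef_pos: [0.6156, 0.0325, 0.0492]
ee_rot: [-3.141, 0.0, -1.715]
force: [0.8, 1.3, 0.5]
width: 0.0004
gripper_force: 0.2
```

>>> arm_command --commands '[{"tx": 0,"ty": 0,"tz": 0.002,"twist": 0},{"tx": 0,"ty": 0,"tz": 0.004,"twist": 0},{"tx": 0,"ty": 0,"tz": 0.006,"twist": 0},{"tx": 0,"ty": 0,"tz": 0.008,"twist": 0},{"tx": 0,"ty": 0,"tz": 0.008,"twist": 0},{"tx": 0,"ty": 0,"tz": 0.008,"twist": 0},{"tx": 0,"ty": 0,"tz": 0.008,"twist": 0},{"tx": 0,"ty": 0,"tz": 0.008,"twist": 0}]'

```text
t: 6.27
eef_pos: [0.6158, 0.0325, 0.0482]
ee_rot: [-3.14, 0.0, -1.715]
force: [-1.9, -0.3, 8.2]
width: 0.0007
gripper_force: 4.3
```

8 N at z = 48 mm means the flag is on its rest. Now I'll lift and go round behind the carrier.

>>> arm_command --commands '[{"tx": 0,"ty": 0,"tz": -0.05,"twist": 0},{"tx": 0,"ty": 0,"tz": -0.15,"twist": 0},{"tx": 0.08,"ty": 0,"tz": -0.25,"twist": 0},{"tx": 0.2,"ty": 0,"tz": -0.28,"twist": 0},{"tx": 0.35,"ty": 0,"tz": -0.28,"twist": 0},{"tx": 0.5,"ty": 0,"tz": -0.28,"twist": 0},{"tx": 0.62,"ty": 0,"tz": -0.28,"twist": 0},{"tx": 0.7,"ty": 0,"tz": -0.28,"twist": 0}]'

```text
t: 6.93
eef_pos: [0.589, -0.1431, 0.1169]
ee_rot: [3.141, 0.0, -1.717]
force: [-0.3, -0.6, 0.2]
width: 0.0003
gripper_force: 0.0
```

```bash
python3 -c "
from h import *
move(-1,-197,14)"
```

```text
tx 0.3626 ty -0.0207 tz 0.4117 twist -0.0025 R [  -5.5 -106.3] z 0.1169 F [-0.35 -0.65  0.24] t 6.93
```

>>> arm_command --commands '[{"tx": 0.1,"ty": 0,"tz": 0,"twist": 0},{"tx": 0.2,"ty": -0.01,"tz": 0,"twist": 0},{"tx": 0.3,"ty": -0.02,"tz": 0,"twist": 0},{"tx": 0.35,"ty": -0.02,"tz": 0.06,"twist": 0},{"tx": 0.36,"ty": -0.02,"tz": 0.14,"twist": 0},{"tx": 0.36,"ty": -0.02,"tz": 0.22,"twist": 0},{"tx": 0.36,"ty": -0.02,"tz": 0.28,"twist": 0},{"tx": 0.36,"ty": -0.02,"tz": 0.3,"twist": 0}]'

```text
t: 7.6
eef_pos: [0.5801, -0.2304, 0.0392]
ee_rot: [3.137, 0.0, -1.716]
force: [-0.7, 0.4, -0.7]
width: 0.0003
gripper_force: 0.0
```

```bash
python3 -c "
from h import *
move(-1,-197,14)
b=save('scene','s5');save('top','t5')
c=np.zeros((600,780,3),np.uint8)
c[:560,:480]=cv2.resize(cv2.imread('pics/s5.png')[130:270,160:280],(480,560),interpolation=2)
c[:320,480:780]=cv2.resize(cv2.imread('pics/t5.png')[150:214,260:320],(300,320),interpolation=2)
cv2.imwrite('pics/c5.png',c)"
```

```text
tx 0.0119 ty -0.0051 tz 0.1008 twist -0.0024 R [  -2.3 -194. ] z 0.0392 F [-0.74  0.39 -0.67] t 7.6
```

View pics/c5.png

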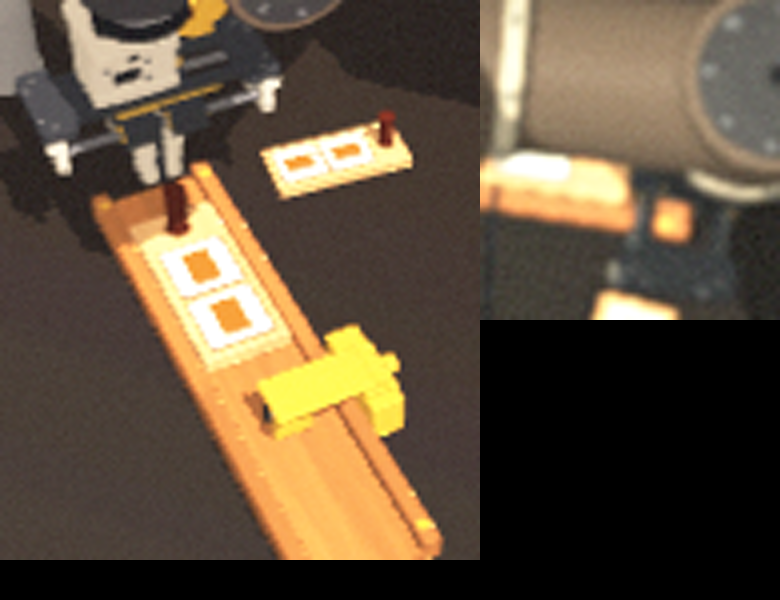

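The flag (320,390) lies level across the channel. The closed fingers (160,165) are behind the knob (178,210) and clear of it. Now I'll lower them into the channel behind the trailing end.

>>> arm_command --commands '[{"tx": 0.01,"ty": -0.003,"tz": 0.02,"twist": 0},{"tx": 0.01,"ty": -0.005,"tz": 0.04,"twist": 0},{"tx": 0.01,"ty": -0.005,"tz": 0.06,"twist": 0},{"tx": 0.01,"ty": -0.005,"tz": 0.075,"twist": 0},{"tx": 0.01,"ty": -0.005,"tz": 0.085,"twist": 0},{"tx": 0.01,"ty": -0.005,"tz": 0.092,"twist": 0},{"tx": 0.01,"ty": -0.005,"tz": 0.096,"twist": 0},{"tx": 0.01,"ty": -0.005,"tz": 0.096,"twist": 0}]'

```text
t: 8.37
eef_pos: [0.583, -0.2331, 0.0179]
ee_rot: [3.141, -0.0, -1.715]
force: [0.1, -0.2, -0.1]
width: 0.0003
gripper_force: 0.0
```

```bash
python3 -c "
from h import *
move(-1,-177,15)"
```

```text
tx -0.0773 ty 0.0087 tz 0.0116 twist -0.0020 R [   1.  -196.3] z 0.0179 F [ 0.13 -0.22 -0.15] t 8.37
```

>>> arm_command --commands '[{"tx": 0,"ty": 0,"tz": 0.008,"twist": 0},{"tx": -0.02,"ty": 0.002,"tz": 0.01,"twist": 0},{"tx": -0.04,"ty": 0.005,"tz": 0.01,"twist": 0},{"tx": -0.06,"ty": 0.008,"tz": 0.01,"twist": 0},{"tx": -0.08,"ty": 0.008,"tz": 0.01,"twist": 0},{"tx": -0.1,"ty": 0.008,"tz": 0.01,"twist": 0},{"tx": -0.12,"ty": 0.008,"tz": 0.01,"twist": 0},{"tx": -0.14,"ty": 0.008,"tz": 0.01,"twist": 0}]'

```text
t: 9.03
eef_pos: [0.5862, -0.1978, 0.0157]
ee_rot: [-3.142, -0.0, -1.715]
force: [-0.1, -2.4, 0.9]
width: 0.0005
gripper_force: 1.0
```

```bash
python3 -c "
from h import *
move(-1,-160,15)"
```

```text
tx -0.0037 ty 0.0013 tz 0.0027 twist -0.0020 R [  -0.7 -160.9] z 0.0157 F [-0.09 -2.43  0.88] t 9.03
```

>>> arm_command --commands '[{"tx": -0.012,"ty": 0,"tz": 0,"twist": 0},{"tx": -0.024,"ty": 0,"tz": 0,"twist": 0},{"tx": -0.036,"ty": 0,"tz": 0,"twist": 0},{"tx": -0.048,"ty": 0,"tz": 0,"twist": 0},{"tx": -0.06,"ty": 0,"tz": 0,"twist": 0},{"tx": -0.072,"ty": 0,"tz": 0,"twist": 0},{"tx": -0.084,"ty": 0,"tz": 0,"twist": 0},{"tx": -0.096,"ty": 0,"tz": 0,"twist": 0}]'

```text
t: 9.7
eef_pos: [0.5897, -0.1743, 0.0157]
ee_rot: [-3.141, -0.0, -1.715]
force: [-0.4, -2.5, 1.6]
width: 0.0006
gripper_force: 1.5
```

```bash
python3 -c "
from h import *
move(-1,-130,15)
F=[]
for i in range(4): f=grab_frame('scene');F.append(get_state()['force']@np.r_[ey,0])
print(np.round(F,2))
cv2.imwrite('pics/s6.png',cv2.cvtColor(f,4))
cv2.imwrite('pics/c6.png',cv2.resize(cv2.imread('pics/s6.png')[165:255,190:280],(600,600),interpolation=2))
print(toR(at('scene',(226,232),.0225)))"
```

```text
tx -0.0288 ty 0.0023 tz 0.0027 twist -0.0021 R [  -0.5 -137.2] z 0.0157 F [-0.44 -2.47  1.64] t 9.7
[-1.1  -0.32  0.1  -0.69]
[11.7 57.7]
```

View pics/c6.png

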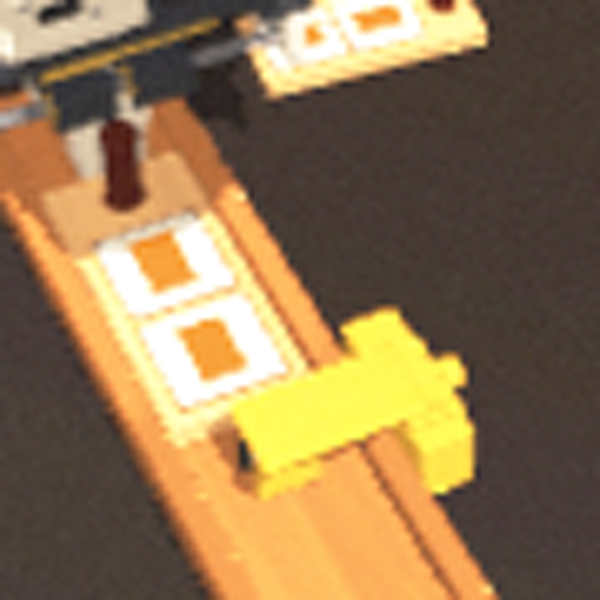

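The carrier's leading end (180,445) is nearing the pad (245,455) under the flag. I'll go on more slowly.

>>> arm_command --commands '[{"tx": -0.005,"ty": 0,"tz": 0,"twist": 0},{"tx": -0.01,"ty": 0,"tz": 0,"twist": 0},{"tx": -0.015,"ty": 0,"tz": 0,"twist": 0},{"tx": -0.02,"ty": 0,"tz": 0,"twist": 0},{"tx": -0.025,"ty": 0,"tz": 0,"twist": 0},{"tx": -0.03,"ty": 0,"tz": 0,"twist": 0},{"tx": -0.035,"ty": 0,"tz": 0,"twist": 0},{"tx": -0.04,"ty": 0,"tz": 0,"twist": 0}]'

```text
t: 10.57
eef_pos: [0.591, -0.1644, 0.0155]
ee_rot: [3.142, 0.0, -1.715]
force: [-0.0, -0.5, -1.1]
width: 0.0002
gripper_force: 0.6
```

>>> arm_command --commands '[{"tx": -0.003,"ty": 0,"tz": 0,"twist": 0},{"tx": -0.006,"ty": 0,"tz": 0,"twist": 0},{"tx": -0.009,"ty": 0,"tz": 0,"twist": 0},{"tx": -0.012,"ty": 0,"tz": 0,"twist": 0},{"tx": -0.015,"ty": 0,"tz": 0,"twist": 0},{"tx": -0.018,"ty": 0,"tz": 0,"twist": 0},{"tx": -0.021,"ty": 0,"tz": 0,"twist": 0},{"tx": -0.024,"ty": 0,"tz": 0,"twist": 0}]'

```text
t: 11.23
eef_pos: [0.5919, -0.1586, 0.0155]
ee_rot: [-3.142, 0.0, -1.715]
force: [0.4, -0.8, -1.1]
width: 0.0004
gripper_force: 0.6
```

>>> arm_command --commands '[{"tx": -0.002,"ty": 0,"tz": 0,"twist": 0},{"tx": -0.004,"ty": 0,"tz": 0,"twist": 0},{"tx": -0.006,"ty": 0,"tz": 0,"twist": 0},{"tx": -0.008,"ty": 0,"tz": 0,"twist": 0},{"tx": -0.01,"ty": 0,"tz": 0,"twist": 0},{"tx": -0.012,"ty": 0,"tz": 0,"twist": 0},{"tx": -0.014,"ty": 0,"tz": 0,"twist": 0},{"tx": -0.014,"ty": 0,"tz": 0,"twist": 0}]'

```text
t: 11.9
eef_pos: [0.5924, -0.1551, 0.0156]
ee_rot: [-3.142, 0.0, -1.715]
force: [-0.7, -0.1, -0.1]
width: 0.0002
gripper_force: 0.4
```

```bash
cat >>h.py <<'E'
def rd(n=6):
    F=[];Y=[]
    for i in range(n):
        grab_frame('scene');s=get_state();F.append(s['force']@np.r_[ey,0]);Y.append((s['eef_pos'][:2]-O)@ey*1000)
    print("F",np.round(F,2),"mean",round(np.mean(F),2),"y",np.round(Y,2),"t",round(s['t'],2))
E
python3 -c "
from h import *
rd(4)"
```

```text
F [-0.99 -0.76 -0.7  -0.51] mean -0.74 y [-117.75 -117.77 -117.76 -117.79] t 12.1
```

>>> arm_command --commands '[{"tx": -0.002,"ty": 0,"tz": 0,"twist": 0},{"tx": -0.004,"ty": 0,"tz": 0,"twist": 0},{"tx": -0.006,"ty": 0,"tz": 0,"twist": 0},{"tx": -0.008,"ty": 0,"tz": 0,"twist": 0},{"tx": -0.01,"ty": 0,"tz": 0,"twist": 0},{"tx": -0.011,"ty": 0,"tz": 0,"twist": 0},{"tx": -0.012,"ty": 0,"tz": 0,"twist": 0},{"tx": -0.012,"ty": 0,"tz": 0,"twist": 0}]'

```text
t: 12.77
eef_pos: [0.5927, -0.1525, 0.0156]
ee_rot: [3.141, -0.0, -1.715]
force: [-1.0, -3.8, 0.6]
width: 0.0005
gripper_force: 2.3
```

>>> arm_command --commands '[{"tx": -0.002,"ty": 0,"tz": 0,"twist": 0},{"tx": -0.004,"ty": 0,"tz": 0,"twist": 0},{"tx": -0.006,"ty": 0,"tz": 0,"twist": 0},{"tx": -0.008,"ty": 0,"tz": 0,"twist": 0},{"tx": -0.01,"ty": 0,"tz": 0,"twist": 0},{"tx": -0.011,"ty": 0,"tz": 0,"twist": 0},{"tx": -0.012,"ty": 0,"tz": 0,"twist": 0},{"tx": -0.012,"ty": 0,"tz": 0,"twist": 0}]'

```text
t: 13.43
eef_pos: [0.5927, -0.1505, 0.0156]
ee_rot: [3.141, -0.001, -1.715]
force: [-2.7, -10.1, 0.3]
width: 0.0001
gripper_force: 5.2
```

```bash
python3 -c "
from h import *
rd(4)"
```

```text
F [-11.32 -10.43 -10.32 -10.3 ] mean -10.59 y [-113.22 -113.21 -113.18 -113.19] t 13.63
```

Contact found, with total push now about 10.5 N including sliding friction, which is a bit over. I'll ease back slightly to see the friction hysteresis.

>>> arm_command --commands '[{"tx": 0.001,"ty": 0,"tz": 0,"twist": 0},{"tx": 0.002,"ty": 0,"tz": 0,"twist": 0},{"tx": 0.002,"ty": 0,"tz": 0,"twist": 0},{"tx": 0.002,"ty": 0,"tz": 0,"twist": 0},{"tx": 0.002,"ty": 0,"tz": 0,"twist": 0},{"tx": 0.002,"ty": 0,"tz": 0,"twist": 0},{"tx": 0.002,"ty": 0,"tz": 0,"twist": 0},{"tx": 0.002,"ty": 0,"tz": 0,"twist": 0}]'

```text
t: 14.3
eef_pos: [0.5927, -0.1506, 0.0156]
ee_rot: [3.141, -0.001, -1.715]
force: [-2.8, -7.7, 0.2]
width: 0.0005
gripper_force: 4.0
```

```bash
python3 -c "
from h import *
rd(5)"
```

```text
F [-8.71 -8.29 -7.65 -8.62 -7.79] mean -8.21 y [-113.27 -113.27 -113.25 -113.25 -113.26] t 14.55
```

>>> arm_command --commands '[{"tx": 0.001,"ty": 0,"tz": 0,"twist": 0},{"tx": 0.002,"ty": 0,"tz": 0,"twist": 0},{"tx": 0.002,"ty": 0,"tz": 0,"twist": 0},{"tx": 0.002,"ty": 0,"tz": 0,"twist": 0},{"tx": 0.002,"ty": 0,"tz": 0,"twist": 0},{"tx": 0.002,"ty": 0,"tz": 0,"twist": 0},{"tx": 0.002,"ty": 0,"tz": 0,"twist": 0},{"tx": 0.002,"ty": 0,"tz": 0,"twist": 0}]'

```text
t: 15.22
eef_pos: [0.5928, -0.1507, 0.0156]
ee_rot: [3.141, -0.0, -1.715]
force: [-2.2, -5.8, 1.2]
width: 0.0005
gripper_force: 3.0
```

```bash
python3 -c "
from h import *
rd(5)"
```

```text
F [-5.31 -5.26 -6.39 -6.63 -6.12] mean -5.94 y [-113.32 -113.32 -113.31 -113.34 -113.32] t 15.47
```

>>> arm_command --commands '[{"tx": 0.001,"ty": 0,"tz": 0,"twist": 0},{"tx": 0.001,"ty": 0,"tz": 0,"twist": 0},{"tx": 0.001,"ty": 0,"tz": 0,"twist": 0},{"tx": 0.001,"ty": 0,"tz": 0,"twist": 0},{"tx": 0.001,"ty": 0,"tz": 0,"twist": 0},{"tx": 0.001,"ty": 0,"tz": 0,"twist": 0},{"tx": 0.001,"ty": 0,"tz": 0,"twist": 0},{"tx": 0.001,"ty": 0,"tz": 0,"twist": 0}]'

```text
t: 16.13
eef_pos: [0.5928, -0.1507, 0.0156]
ee_rot: [3.141, -0.0, -1.715]
force: [-1.4, -4.6, 2.1]
width: 0.0006
gripper_force: 2.6
```

```bash
python3 -c "
from h import *
rd(5)"
```

```text
F [-4.79 -5.22 -4.41 -5.48 -5.22] mean -5.02 y [-113.36 -113.36 -113.35 -113.36 -113.35] t 16.38
```

>>> arm_command --commands '[{"tx": 0.001,"ty": 0,"tz": 0,"twist": 0},{"tx": 0.001,"ty": 0,"tz": 0,"twist": 0},{"tx": 0.001,"ty": 0,"tz": 0,"twist": 0},{"tx": 0.001,"ty": 0,"tz": 0,"twist": 0},{"tx": 0.001,"ty": 0,"tz": 0,"twist": 0},{"tx": 0.001,"ty": 0,"tz": 0,"twist": 0},{"tx": 0.001,"ty": 0,"tz": 0,"twist": 0},{"tx": 0.001,"ty": 0,"tz": 0,"twist": 0}]'

```text
t: 17.05
eef_pos: [0.5929, -0.1508, 0.0156]
ee_rot: [3.141, -0.0, -1.715]
force: [-3.7, -4.3, 2.2]
width: 0.0004
gripper_force: 2.2
```

```bash
python3 -c "
from h import *
rd(5)"
```

```text
F [-5.18 -4.07 -4.35 -3.76 -5.52] mean -4.58 y [-113.38 -113.42 -113.42 -113.39 -113.4 ] t 17.3
```

>>> arm_command --commands '[{"tx": 0.001,"ty": 0,"tz": 0,"twist": 0},{"tx": 0.002,"ty": 0,"tz": 0,"twist": 0},{"tx": 0.002,"ty": 0,"tz": 0,"twist": 0},{"tx": 0.002,"ty": 0,"tz": 0,"twist": 0},{"tx": 0.002,"ty": 0,"tz": 0,"twist": 0},{"tx": 0.002,"ty": 0,"tz": 0,"twist": 0},{"tx": 0.002,"ty": 0,"tz": 0,"twist": 0},{"tx": 0.002,"ty": 0,"tz": 0,"twist": 0}]'

```text
t: 17.97
eef_pos: [0.5933, -0.1511, 0.0156]
ee_rot: [-3.141, 0.0, -1.715]
force: [0.9, -2.2, -0.2]
width: 0.0004
gripper_force: 1.0
```

```bash
python3 -c "
from h import *
rd(6)"
```

```text
F [-0.69 -1.68 -1.41 -1.6  -2.29 -2.46] mean -1.69 y [-113.73 -113.76 -113.78 -113.79 -113.81 -113.84] t 18.27
```

Fitting the hysteresis gives friction of about 3.1 N, so the pad carried about 7.4 N. It stayed at that level for roughly 4 s and never got near bottoming. I'll keep easing off, slowly.

>>> arm_command --commands '[{"tx": 0.001,"ty": 0,"tz": 0,"twist": 0},{"tx": 0.002,"ty": 0,"tz": 0,"twist": 0},{"tx": 0.003,"ty": 0,"tz": 0,"twist": 0},{"tx": 0.004,"ty": 0,"tz": 0,"twist": 0},{"tx": 0.005,"ty": 0,"tz": 0,"twist": 0},{"tx": 0.006,"ty": 0,"tz": 0,"twist": 0},{"tx": 0.007,"ty": 0,"tz": 0,"twist": 0},{"tx": 0.008,"ty": 0,"tz": 0,"twist": 0}]'

```text
t: 18.93
eef_pos: [0.5925, -0.1532, 0.0155]
ee_rot: [3.141, 0.0, -1.715]
force: [-0.2, -0.1, -1.2]
width: 0.0003
gripper_force: 0.0
```

```bash
python3 -c "
from h import *
rd(6)"
```

```text
F [-0.12 -0.53 -0.41 -0.11  0.29  0.34] mean -0.09 y [-115.87 -115.87 -115.88 -115.9  -115.89 -115.86] t 19.23
```

Fingers are free (0 N). I'll back off, lift clear, and check.

>>> arm_command --commands '[{"tx": 0.01,"ty": 0,"tz": 0,"twist": 0},{"tx": 0.03,"ty": 0,"tz": 0,"twist": 0},{"tx": 0.06,"ty": 0,"tz": 0,"twist": 0},{"tx": 0.09,"ty": 0,"tz": 0,"twist": 0},{"tx": 0.12,"ty": 0,"tz": -0.03,"twist": 0},{"tx": 0.13,"ty": 0,"tz": -0.1,"twist": 0},{"tx": 0.14,"ty": 0,"tz": -0.2,"twist": 0},{"tx": 0.14,"ty": 0,"tz": -0.3,"twist": 0}]'

```text
t: 19.9
eef_pos: [0.5868, -0.1892, 0.0913]
ee_rot: [3.14, -0.0, -1.716]
force: [1.0, 0.3, -0.2]
width: 0.0005
gripper_force: 0.0
```

>>> arm_command --commands '[{"tx": 0,"ty": 0,"tz": -0.1,"twist": 0},{"tx": 0.05,"ty": 0,"tz": -0.2,"twist": 0},{"tx": 0.1,"ty": 0,"tz": -0.3,"twist": 0},{"tx": 0.15,"ty": 0,"tz": -0.35,"twist": 0},{"tx": 0.2,"ty": 0,"tz": -0.4,"twist": 0},{"tx": 0.2,"ty": 0,"tz": -0.4,"twist": 0},{"tx": 0.2,"ty": 0,"tz": -0.4,"twist": 0},{"tx": 0.2,"ty": 0,"tz": -0.4,"twist": 0}]'

```text
t: 20.57
eef_pos: [0.5798, -0.2375, 0.1901]
ee_rot: [3.141, 0.0, -1.716]
force: [0.1, 0.5, -0.3]
width: 0.0001
gripper_force: 0.0
```

```bash
python3 -c "
from h import *
move(0,0,200)
save('scene','s7');save('top','t7')
c=np.zeros((600,800,3),np.uint8)
c[:,:400]=cv2.resize(cv2.imread('pics/s7.png')[165:255,200:260],(400,600),interpolation=2)
c[:400,400:]=cv2.resize(cv2.imread('pics/t7.png')[150:210,215:275],(400,400),interpolation=2)
cv2.imwrite('pics/c7.png',c)"
```

```text
tx -0.8044 ty -0.0002 tz -0.0395 twist -0.0024 R [  -1.5 -201.1] z 0.1901 F [ 0.06  0.49 -0.26] t 20.57
```

View pics/c7.png

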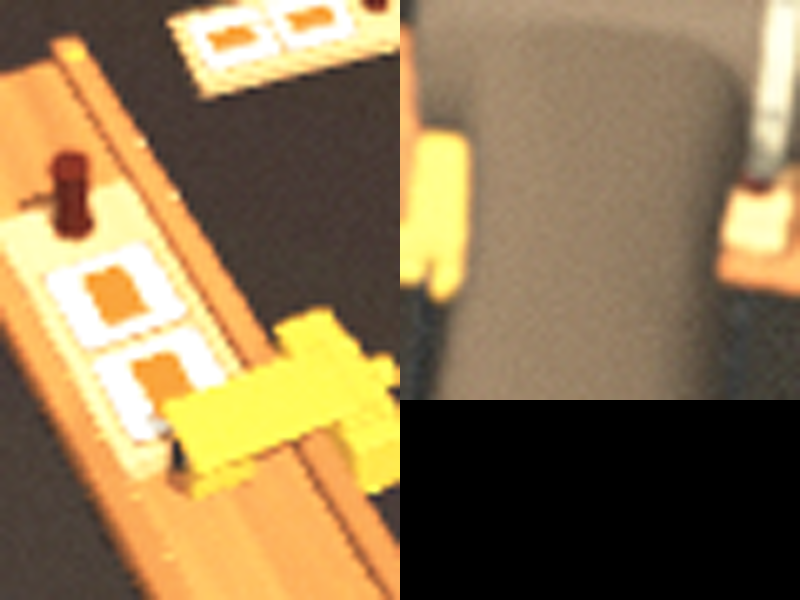

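The flag is level across the runner, and the carrier's leading end (150,470) rests against the pad (178,455). The robot is clear of everything.

```bash
python3 -c "
from station import *
print(job_done())"
```

```text
the job is handed in; nothing more can be done
None
```

The job is handed in: the flag is fully down and the carrier rests against the pad, after about 4 s pressed at an estimated 7.4 N (inferred from wrist force less about 3.1 N of sliding friction), with the robot clear and the other things not touched.

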